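Calibrate the roast colour meter

ROBOT

A 7-joint arm with a two-finger parallel gripper is mounted at the origin on the work surface. World frame = base frame: x ahead of the robot, y to its left, z up, the work surface at z = 0. Lengths are in m, angles in rad, forces in N, time in s.
With the tool pointing down it reaches from about 0.4 to 0.85 m from the base axis. Payload 10.4 kg.
Tool frame: the origin (TCP) lies midway between the tips of the shut fingers; the grasp point (between the pads) lies 19 mm behind it; z points along the fingers, y is the line along which they close (so a half turn about z gives the same grasp; the last joint's range is limited). The gripper opens to 87 mm and grips with 3 to 60 N. Pads are 19 mm wide; open, the fingers measure 117 mm over their backs; the gripper's body (75 mm by 190 mm) begins 51 mm behind the grasp point.
Start: joints at [1.306, 0.332, -0.065, 1.46, 0.022, 1.35, -0.088], TCP at [0.15, -0.607, 0.223] pointing down, gripper open.
Joint ranges: [-2.6, 2.6], [-0.5, 2.12], [-1.47, 1.34], [0.16, 2.42], [-1.27, 4.41], [0.06, 2.06], [-2.6, 2.6]. Speed limits (rad/s): [2.22, 2.22, 2.79, 2.79, 3.14, 3.14, 3.14].

INTERFACE

Orientations are given as a unit quaternion [x, y, z, w].
In Python, from bench import r gives the robot as it stands.
- The arm moves only by the tool arm_command, never from a script. Its argument "moves" is one flat list of numbers, 4 for each row, row after row: the shift along the tool's x, y, z in cm, then the turn about the tool's z in degrees. A call has 1 to 12 rows; each row shifts and turns the commanded pose from where the row before left it, along the tool's axes as they then stand; what a row does not reach is not made up. A row lasts 1/12 s, in which the tool goes at most 41.7 mm and 7.16 degrees, less where a joint would pass 70% of its speed; a pose out of reach is approached as far as the arm can. A call with a gripper value outside its range is refused whole. "fingers" is the opening in per cent of the stroke, from 0 (shut) to 100 (fully open), set as the call begins (left out, the last holds). The fingers move at their own pace and stop on an object; "squeeze" is the grip in N (left out, the last holds). Time passes only in rows, so rows that do not move let the fingers close. It gives the time, the measured TCP pose, the force, the opening and the grip force at its end, in the units of the state.
- r.read_state(): the state, without advancing time (a new reading comes with each control period).
- r.camera(name): name is "side" or "top"; returns the picture (420x560x3 uint8, red, green, blue); there is no depth.
- r.camera_info(name): a dict with "fx", "fy", "cx", "cy" (pixels), "k1" (the pictures are not rectified: a ray, as slopes to the right and down, at radius r is drawn at 1 + k1 r^2 times it, then the intrinsics apply), "origin" and "attitude" of the camera in the world. Camera axes: x right, y up, looking along -z (the intrinsics and any distortion apply to the point x, -y, -z); pixel columns grow to the right and rows downward; lengths in m; the calibration is good to about 2 mm. A picture is of the moment at which its call begins. camera_info takes no time and is no camera call.
- r.close_job(): hands the job in; it is judged then, once.
The state is a dict: "time": time; "joint_positions": joint angles; "joint_vel": joint speeds; "joint_torque": joint torques, N m; "ee_pos": TCP position; "eef_rot": TCP orientation; "ft_force": force on the tool from outside, world axes, zero at the start; "torque": the same for the moment, N m; "width": finger opening in m; "grip_force": force on a finger pad.
Only numpy, scipy, OpenCV 4.12 (cv2) and the standard library are available. Lean on these libraries where they do the work, as an engineer would, in place of code of your own. Each camera call takes 0.05 s, during which the arm holds its last target. There are 200 camera calls.

TASK

Calibrate the roast colour meter: lay the larger of the two round white discs on the cork pad flat in the meter's round seat between the curved lips and let go of it. Then pull the black paddle of the spring-return shutter towards the meter's front edge until its pointer stands beside the middle of the brass marker clip, and finish while still holding it there, as it springs shut when released. Do not disturb the clip, the other white pieces or anything else on the table.

Things in the scene. Friction and masses are not known exactly. Their poses are not given: they have to be found in the camera images.
- meter: Roast colour meter, fixed: grey housing 220 x 220 mm, flat deck 45 mm above the table. Origin: centre of its underside; +z up, front edge 110 mm along its -x. At the rear (x 80 to 110 mm) a console stands 36 mm above the deck; apart from it and the black paddle all on deck is under 13 mm tall. Seat on its +y half, shutter on its -y half. It stands left or right on the table, turned up to 0.25 rad.
- seat (a point): Centre of the round seat (dark window) on the deck surface, at (-30, 55) mm in the meter's frame, same axes. Two curved steel lips 3 mm high, inner radius 27 mm (2 mm of play round the disc), stand on its +x and -x sides only; the +y and -y sides are open, gaps 38 mm wide, so fingers closing along the meter's y can go down beside the disc.
- shutter: Spring-return slide: flat steel bar with a black upright paddle 14 mm thick (x), 40 mm wide (y). Origin on the deck under the paddle's centre, axes as the meter's. Shut, it is at (0, -55) mm in the meter's frame; it slides only to the meter's -x (its front), at most 65 mm. The spring pulls back with 4.5 N when shut, 1.5 N more per 10 mm. Deck clear 70 mm before and behind the paddle.
- handle (a point): Centre of the top of the black paddle, 46.5 mm above the deck (91.5 mm above the table). The paddle's faces, which look along the meter's x, are clear from 7 mm above the deck up to this top.
- pointer (a point): Tip of the dark steel pointer that sticks out of the shutter slide to the meter's -y, in line with the paddle's centre: it moves with the slide. 8.5 mm above the deck.
- mark (a point): Centre of the top of the brass marker clip, a block 12 (x) x 14 (y) x 12 (z) mm on a thin rail on the -y side of the slide, just beside the pointer's path; axes as the meter's. It is set 30 to 50 mm towards the meter's -x from the shut pointer and stays there unless pushed with over 4 N. The pull is right when pointer and clip have the same x in the meter's frame.
- pad: Cork pad, fixed, 200 (x) x 220 (y) x 4 mm thick, on the table on the side opposite the meter; carries the three white pieces, in any arrangement, about 115 mm apart. Origin: centre of its underside.
- disc: The calibration disc: plain white ceramic, 50 mm diameter, 6 mm thick, about 40 g, lying flat on the pad. Origin: centre of its underside.
- disc_center (a point): Centre of the calibration disc, 3 mm above its underside.
- small_disc: Bystander: white ceramic disc of 34 mm diameter, 6 mm thick, on the pad. Origin: centre of its underside.
- square_tile: Bystander: white ceramic square tile 40 x 40 x 6 mm, on the pad. Origin: centre of its underside.
- bowl: Bystander: white cupping bowl, 100 mm across, 60 mm high, beyond the work area. Origin: centre of its underside.
- cup: Bystander: blue cup, 76 mm across, 80 mm high, beyond the work area. Origin: centre of its underside.
- jar: Bystander: amber jar, 80 mm across, 130 mm high, beyond the work area. Origin: centre of its underside.
- spoon: Bystander: steel cupping spoon 160 mm long, lying to the right, pointing away from the robot.
- tin: Bystander: aluminium tin, 70 mm across, 100 mm high, to the right. Origin: centre of its underside.
- brush: Bystander: brush 180 mm long with a pale handle, lying to the left.
Things that resemble listed ones, but are neither listed nor needed, are in the scene too. What is shaped like the disc but green or turquoise is not meant.

How it is judged:
By the outcome, as a careful person would: the job done as asked, in the order asked, and still so for the second after the job is handed in, while the arm keeps its last pose, push and grip.
It also fails if it takes over 48 s, if anything falls off the work surface, if the arm or the gripper's body presses on something with over 40 N, if the wrist force passes 120 N, or if a joint passes its speed limit or range.

## Working session

There is one attempt and no reset: what is moved stays moved. The work goes in short steps, Python scripts to look and compute and a tool call to move; the robot and the scene stay as the last step left them, time stands still between calls to the robot, and variables do not carry over. Pictures are saved under pics/ and viewed, at most 10 in all, crops included, and the job is handed in when it is done.

Besides the shell and the picture viewer there is one more tool, called after "Call:" by a JSON object that holds its "fn" and its "kwargs", one argument or row to a line. arm_command: Moves the arm, as the interface text tells. Its arguments: {"type":"object","properties":{"moves":{"type":"array"},"fingers":{"type":"number"},"squeeze":{"type":"number"}},"required":["moves"]}

```bash
mkdir -p pics; ls; python3 - <<'E'
from bench import r
import cv2
for n in("top","side"):
    cv2.imwrite(f"pics/{n}0.png",r.camera(n)[:,:,::-1]); print(r.camera_info(n))
s=r.read_state(); print(s)
E
```

```text
pics
{'fx': 523.9560412563848, 'fy': 523.9560412563848, 'cx': 272.91729453396385, 'cy': 206.8731194897326, 'k1': -0.04696936608368983, 'origin': array([0.40985927, 0.01768288, 1.52688283]), 'attitude': array([ 0.04015806, -0.0410476 , -0.6959667 ,  0.71577425])}
{'fx': 424.9866643667512, 'fy': 424.9866643667512, 'cx': 277.28695445690664, 'cy': 211.80429832293703, 'k1': -0.11248543248790134, 'origin': array([ 0.56991602, -0.84680763,  0.694817  ]), 'attitude': array([ 0.45590653,  0.00185806, -0.01148957,  0.88995156])}
{'time': 0.1, 'joint_positions': array([ 1.30640166,  0.33281662, -0.06471708,  1.46083595,  0.02155472,
        1.34989867, -0.08850289]), 'joint_vel': array([ 0.00162371, -0.00140608,  0.00037659, -0.00261397,  0.00022665,
        0.00051773,  0.0008586 ]), 'joint_torque': array([ 6.92150934e-04, -6.24550724e+01,  2.40937300e-02, -3.90722895e+01,
       -6.14430383e-02,  3.65402573e-02,  3.24946802e-05]), 'ee_pos': array([ 0.14959427, -0.6064837 ,  0.22183878]), 'eef_rot': array([ 9.92699285e-01,  1.20613970e-01, -7.95880309e-05, -6.27973903e-04]), 'ft_force': array([ 0.65511519,  0.53474638, -0.11212775]), 'torque': array([-0.0143651 ,  0.00335008, -0.02069111]), 'grip_force': 0.0, 'width': 0.08705852688301673}
```

View pics/top0.png

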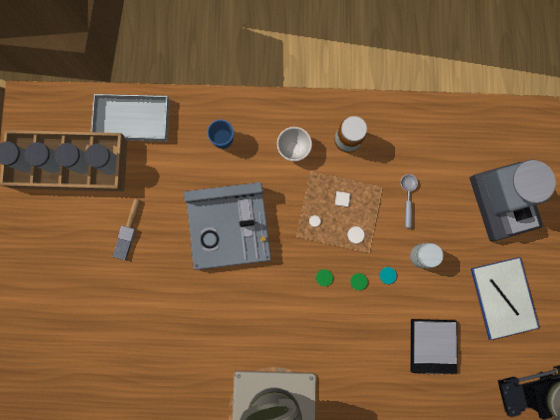

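View pics/side0.png

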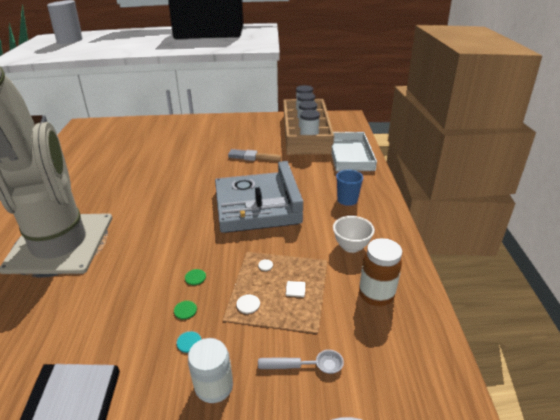

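Top view: the large disc is at (356,235), the small disc at (315,221) and the tile at (342,199). The seat is at (209,240), the paddle near (246,222) and the brass clip near (263,238). I'll zoom in on the meter in both views and locate the white pieces in code.

```bash
cat > h.py <<'E'
import numpy as np, cv2
from scipy.spatial.transform import Rotation as R
from bench import r
def proj(n,P):
    c=r.camera_info(n); q=R.from_quat(c["attitude"]).inv().apply(np.atleast_2d(P)-c["origin"])
    s=np.c_[q[:,0],-q[:,1]]/-q[:,2:]; s=s*(1+c["k1"]*(s**2).sum(1,keepdims=True))
    return s*[c["fx"],c["fy"]]+[c["cx"],c["cy"]]
def unproj(n,uv,z):
    c=r.camera_info(n); K=np.array([[c["fx"],0,c["cx"]],[0,c["fy"],c["cy"]],[0,0,1]])
    s=cv2.undistortPoints(np.array(uv,float).reshape(-1,1,2),K,np.array([c["k1"],0,0,0]))[:,0]
    d=R.from_quat(c["attitude"]).apply(np.c_[s[:,0],-s[:,1],-np.ones(len(s))])
    return c["origin"]+d*((z-c["origin"][2])/d[:,2:])
E
python3 - <<'E'
from h import *
t=cv2.imread("pics/top0.png"); s=cv2.imread("pics/side0.png")
a=cv2.resize(t[175:280,180:280],None,fx=5.5,fy=5.5,interpolation=cv2.INTER_CUBIC)
b=cv2.resize(s[155:240,205:310],None,fx=5.5,fy=5.5,interpolation=cv2.INTER_CUBIC)
cv2.imwrite("pics/topc.png",a); cv2.imwrite("pics/sidec.png",b)
for n,im,(x0,x1,y0,y1) in(("top",t,(296,385,170,252)),("side",s,(228,328,250,330))):
    m=(im.min(2)>150).astype(np.uint8); k=np.zeros_like(m);k[y0:y1,x0:x1]=m[y0:y1,x0:x1]
    N,_,st,ce=cv2.connectedComponentsWithStats(k)
    for i in range(1,N):
        if st[i,4]>30: print(n,st[i],ce[i],unproj(n,ce[i],.010)[0])
print(R.from_quat(r.read_state()["eef_rot"]).as_matrix())
E
```

```text
top [335 192  15  14 176] [341.86931818 198.38068182] [ 0.61560736 -0.18256763  0.01      ]
top [309 215  11  11  98] [314.1122449 220.3877551] [ 0.54878276 -0.10259726  0.01      ]
top [347 226  17  17 217] [355.44239631 234.40092166] [ 0.51131826 -0.22339588  0.01      ]
side [258 259  15  11 130] [265.20769231 264.16923077] [ 0.54585876 -0.10603503  0.01      ]
side [286 281  20  16 282] [295.35815603 288.0035461 ] [ 0.61288089 -0.18573065  0.01      ]
side [236 294  24  19 351] [247.82336182 303.02849003] [ 0.50913269 -0.22680806  0.01      ]
[[ 9.70904528e-01  2.39466703e-01 -3.09498813e-04]
 [ 2.39466903e-01 -9.70903752e-01  1.22757963e-03]
 [-6.52911204e-06 -1.26597735e-03 -9.99999199e-01]]
```

View pics/topc.png

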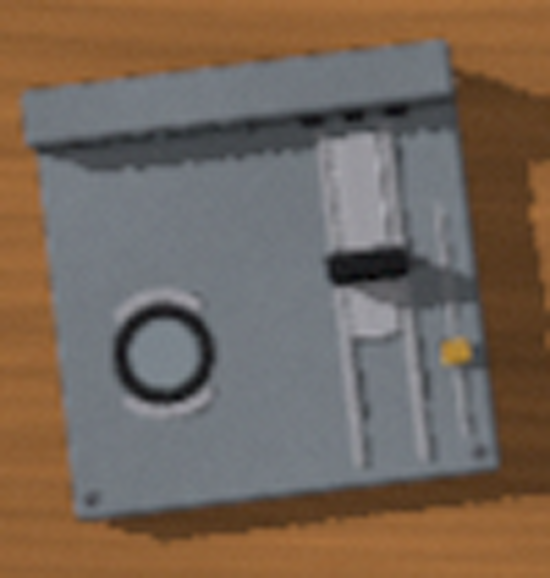

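View pics/sidec.png

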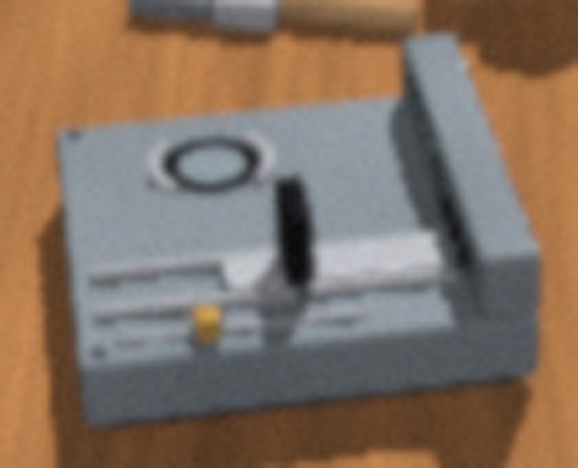

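The top crop shows the seat at (165,352), the paddle top at (368,262), the clip at (457,350) and the front corners at (78,517) and (497,466). The side crop shows the seat at (212,163), the clip top at about (207,312) and the paddle top at about (288,183). Next I'll fit the meter pose.

```bash
cat >> h.py <<'E'
def W(p,P):
    P=np.atleast_2d(P)/1000.; c,s=np.cos(p[2]),np.sin(p[2])
    return np.c_[p[0]+c*P[:,0]-s*P[:,1],p[1]+s*P[:,0]+c*P[:,1],P[:,2]]
E
python3 - <<'E'
from h import *
from scipy.optimize import least_squares
f=lambda L,o:(np.array(L,float)+.5)/5.5-.5+o
M=[(-30,55,45),(-110,110,45),(-110,-110,45),(110,110,81),(110,-110,81)]
T=f([(165,352),(78,517),(497,466),(22,93),(445,40)],(180,175))
S=f([(212,163),(60,131),(87,366),(410,36),(537,253)],(205,155)); MS=[M[0],M[1],M[2],(80,110,81),(80,-110,81)]
for nm,use in(("top",[("top",M,T)]),("side",[("side",MS,S)]),("both",[("top",M,T),("side",MS,S)])):
    g=lambda p:np.concatenate([(proj(n,W(p,m))-o).ravel() for n,m,o in use])
    q=least_squares(g,[.5,.1,.1],loss="soft_l1"); p=q.x; print(nm,p.round(4),g(p).round(1))
    print(" seat",W(p,[-30,55,45])[0],"handle",W(p,[0,-55,91.5])[0])
    for n,uv in(("top",f([(457,350)],(180,175))),("side",f([(207,312)],(205,155)))):
        P=unproj(n,uv,.057)[0]; c,s=np.cos(p[2]),np.sin(p[2]); d=P[:2]-p[:2]; print(" clip",n,P,(c*d[0]+s*d[1])*1e3,(-s*d[0]+c*d[1])*1e3)
    print(" paddle px",(proj("top",W(p,[0,-55,91.5]))-[180,175]+.5)*5.5-.5,(proj("side",W(p,[0,-55,91.5]))-[205,155]+.5)*5.5-.5)
E
```

```text
top [0.523  0.1452 0.1521] [-0.1  0.2 -0.6  0.8  0.9  0.4 -0.7 -0.8  0.6 -0.8]
 seat [0.48500434 0.19506545 0.045     ] handle [0.53132925 0.0908829  0.0915    ]
 clip top [0.49020646 0.04443446 0.057     ] -47.68741382130355 -94.6793620189518
 clip side [0.48737977 0.04461841 0.057     ] -50.45356401655824 -94.06912676492195
 paddle px [[365.42631901 261.30808747]] [[299.40947749 194.54046474]]
side [0.525  0.1453 0.1687] [ 1.5  0.2  0.1 -0.6  1.1  0.5 -0.8 -0.7 -7.7  0.6]
 seat [0.48623637 0.19448614 0.045     ] handle [0.53427943 0.09108466 0.0915    ]
 clip top [0.49020646 0.04443446 0.057     ] -51.27985887781827 -93.58813441091647
 clip side [0.48737977 0.04461841 0.057     ] -54.03552905045412 -92.93219549027407
 paddle px [[365.22143697 255.41657522]] [[305.60489981 194.17328525]]
both [0.5237 0.1453 0.1573] [-0.1  0.  -0.3  0.7  1.1 -0.1 -0.9 -0.8  0.4 -1.2  1.2  0.1  0.  -0.9
  0.1  0.2 -0.8 -0.6 -8.6  0.9]
 seat [0.48547458 0.1948943  0.045     ] handle [0.53234107 0.09095425 0.0915    ]
 clip top [0.49020646 0.04443446 0.057     ] -48.90377600749572 -94.34255613996913
 clip side [0.48737977 0.04461841 0.057     ] -51.66671285064828 -93.71793307866047
 paddle px [[365.35173265 259.28705795]] [[301.53456854 194.41205384]]
```

```bash
cat >> h.py <<'E'
def go(x,y,z,yaw=None):
    s=r.read_state(); m=R.from_quat(s["eef_rot"]).as_matrix(); a=np.arctan2(m[1,0],m[0,0])
    print("pos",s["ee_pos"].round(4),"yaw",a.round(4),"w",s["width"].round(4),"q7",s["joint_positions"][6].round(2),"t",s["time"],"F",s["ft_force"].round(1))
    print("shift cm",(m.T@(np.array([x,y,z])-s["ee_pos"])*100).round(2), "then turn deg", None if yaw is None else np.degrees(a-yaw).round(2))
E
python3 - <<'E'
from h import *
go(.510,-.225,.12,.153)
f=lambda L,o:(np.array(L,float)+.5)/5.5-.5+o
print(unproj("top",f([(165,352)],(180,175)),.045),unproj("side",f([(212,163)],(205,155)),.045))
E
```

```text
Traceback (most recent call last):
  File "h.py", line 18, in go
    print("pos",s["ee_pos"].round(4),"yaw",a.round(4),"w",s["width"].round(4),"q7",s["joint_positions"][6].round(2),"t",s["time"],"F",s["ft_force"].round(1))
                                                          ^^^^^^^^^^^^^^^^
AttributeError: 'float' object has no attribute 'round'
```

```bash
sed -i 's/s\["width"\].round(4)/round(s["width"],4)/' h.py
python3 - <<'E'
from h import *
go(.510,-.225,.12,.153)
f=lambda L,o:(np.array(L,float)+.5)/5.5-.5+o
print(unproj("top",f([(165,352)],(180,175)),.045),unproj("side",f([(212,163)],(205,155)),.045))
E
```

```text
pos [ 0.1496 -0.6065  0.2218] yaw 0.2418 w 0.0871 q7 -0.09 t 0.1 F [ 0.7  0.5 -0.1]
shift cm [ 44.13 -28.39  10.22] then turn deg 5.09
[[0.48556212 0.19475215 0.045     ]] [[0.48193223 0.19561661 0.045     ]]
```

Call:
{"fn": "arm_command", "kwargs": {
  "moves": [1.5, -1, 0, 0, 2.4, -1.5, 0, 0, 2.4, -1.5, 0, 0, 2.4, -1.5, 0, 0, 2.4, -1.5, 0, 0, 2.4, -1.5, 0, 0, 2.4, -1.5, 0, 0, 2.4, -1.5, 0, 0, 2.4, -1.5, 0, 0, 2.4, -1.5, 0, 0, 2.4, -1.5, 0, 0, 2.4, -1.5, 0, 0]
}}

```text
time: 1.1
ee_pos: [0.3793, -0.3689, 0.2223]
eef_rot: [0.993, 0.121, -0.0, -0.0]
ft_force: [0.1, 0.1, 0.8]
width: 0.087
grip_force: 0.0
```

```bash
python3 -c "
from h import *
go(.510,-.225,.12,.153)"
```

```text
pos [ 0.3793 -0.3689  0.2223] yaw 0.2418 w 0.087 q7 -0.68 t 1.1 F [0.1 0.1 0.8]
shift cm [ 16.14 -10.84  10.23] then turn deg 5.09
```

Call:
{"fn": "arm_command", "kwargs": {
  "moves": [2, -1.4, 0, 0, 2.4, -1.6, 1, 0, 2.4, -1.6, 1, 0, 2.4, -1.6, 1.5, 0, 2.4, -1.6, 1.5, 0, 2.4, -1.6, 1.5, 0, 2.14, -1.44, 1.5, 0, 0, 0, 1.5, 2.5, 0, 0, 0.7, 2.6, 0, 0, 0, 0, 0, 0, 0, 0],
  "fingers": 80,
  "squeeze": 15
}}

```text
time: 2.02
ee_pos: [0.5091, -0.2262, 0.1202]
eef_rot: [0.997, 0.077, -0.0, -0.0]
ft_force: [-0.9, 0.1, 0.6]
width: 0.07
grip_force: 0.0
```

```bash
python3 -c "
from h import *
go(.5102,-.2251,.0055,.153)
t=r.camera('top')[:,:,::-1]; s=r.camera('side')[:,:,::-1]
a=cv2.resize(t[180:280,300:400],None,fx=4,fy=4,interpolation=cv2.INTER_CUBIC)
b=cv2.resize(s[220:320,200:300],None,fx=4,fy=4,interpolation=cv2.INTER_CUBIC)
cv2.imwrite('pics/pre.png',np.hstack([a,b]))"
```

```text
pos [ 0.5091 -0.2262  0.1202] yaw 0.154 w 0.07 q7 -1.18 t 2.0167 F [-0.9  0.1  0.6]
shift cm [ 0.14 -0.09 11.47] then turn deg 0.06
```

View pics/pre.png

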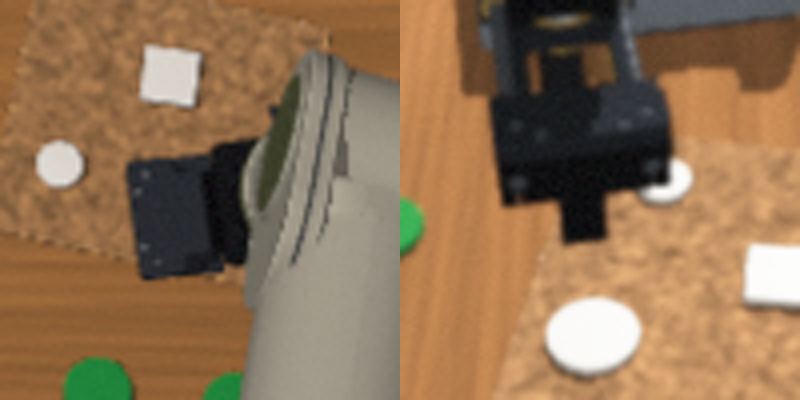

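In the side half of this picture the near fingertip is centred at crop (584,240), which is side pixel (246,280). The disc is clear below it. I'll compare that with the predicted projection.

```bash
python3 -c "
from h import *
s=r.read_state();m=R.from_quat(s['eef_rot']).as_matrix()
for d in (.035,.05):
  for e in (-.0095,0,.0095): print(d,e,(proj('side',s['ee_pos']+d*m[:,1]+e*m[:,0])-[200,220]+.5)*4-.5+[400,0])
print((proj('side',[[.5102,-.2251,.01],[.5091,-.2268,.01]])-[200,220]+.5)*4-.5+[400,0])"
```

```text
0.035 -0.0095 [[569.44291485 232.04861113]]
0.035 0 [[589.20193609 229.49058384]]
0.035 0.0095 [[608.9137719  226.93098823]]
0.05 -0.0095 [[572.84275664 254.17884949]]
0.05 0 [[592.88626228 251.55460799]]
0.05 0.0095 [[612.88105755 248.92810928]]
[[594.89910569 331.17567208]
 [592.73284508 333.60385311]]
```

```bash
python3 -c "
from h import *
go(.5115,-.2242,.006,.153)"
```

```text
pos [ 0.5096 -0.2267  0.1212] yaw 0.1536 w 0.0699 q7 -1.18 t 2.1167 F [-0.2 -0.   0.8]
shift cm [ 0.22 -0.22 11.52] then turn deg 0.03
```

Call:
{"fn": "arm_command", "kwargs": {
  "moves": [0.22, -0.22, 1, 0, 0, 0, 2, 0, 0, 0, 2, 0, 0, 0, 2, 0, 0, 0, 1.5, 0, 0, 0, 1.2, 0, 0, 0, 0.8, 0, 0, 0, 0, 0, 0, 0, 0, 0]
}}

```text
time: 2.87
ee_pos: [0.5114, -0.2237, 0.0157]
eef_rot: [0.997, 0.076, 0.0, 0.0]
ft_force: [0.4, -0.0, -0.8]
width: 0.0696
grip_force: 0.0
```

```bash
python3 -c "
from h import *
go(.5115,-.2242,.006,.153)"
```

```text
pos [ 0.5114 -0.2237  0.0157] yaw 0.1529 w 0.0696 q7 -1.24 t 2.8667 F [ 0.4 -0.  -0.8]
shift cm [0.   0.05 0.97] then turn deg -0.0
```

Go down, then close gently.

Call:
{"fn": "arm_command", "kwargs": {
  "moves": [0, 0, 0.5, 0, 0, 0, 0.45, 0, 0, 0, 0, 0, 0, 0, 0, 0]
}}

```text
time: 3.2
ee_pos: [0.5112, -0.2237, 0.0061]
eef_rot: [0.997, 0.076, -0.0, 0.0]
ft_force: [0.4, -0.1, -0.1]
width: 0.0692
grip_force: 0.0
```

Call:
{"fn": "arm_command", "kwargs": {
  "moves": [0, 0, 0, 0, 0, 0, 0, 0, 0, 0, 0, 0, 0, 0, 0, 0, 0, 0, 0, 0, 0, 0, 0, 0, 0, 0, 0, 0, 0, 0, 0, 0],
  "fingers": 45,
  "squeeze": 15
}}

```text
time: 3.87
ee_pos: [0.5113, -0.2238, 0.0062]
eef_rot: [0.997, 0.076, 0.0, 0.0]
ft_force: [-0.1, 0.3, 1.5]
width: 0.0489
grip_force: 15.0
```

Call:
{"fn": "arm_command", "kwargs": {
  "moves": [0, 0, -0.5, 0, 0, 0, -1.5, 0, 0, 0, -2.5, 0, 0, 0, -2.5, 0, 0, 0, -2.5, 0, 0, 0, -2.5, 0, 0, 0, -1.5, 0, 0, 0, 0, 0]
}}

```text
time: 4.53
ee_pos: [0.513, -0.2243, 0.145]
eef_rot: [0.997, 0.076, 0.002, 0.001]
ft_force: [0.7, -0.3, -1.3]
width: 0.049
grip_force: 15.0
```

```bash
python3 -c "
from h import *
go(.4855,.195,.12,.1525)
cv2.imwrite('pics/held.png',cv2.resize(r.camera('side')[170:330,190:330,::-1],None,fx=3.5,fy=3.5,interpolation=cv2.INTER_CUBIC))"
```

```text
pos [ 0.513  -0.2243  0.145 ] yaw 0.1529 w 0.049 q7 -1.18 t 4.5333 F [ 0.7 -0.3 -1.3]
shift cm [  3.65 -41.86   2.38] then turn deg 0.02
```

View pics/held.png

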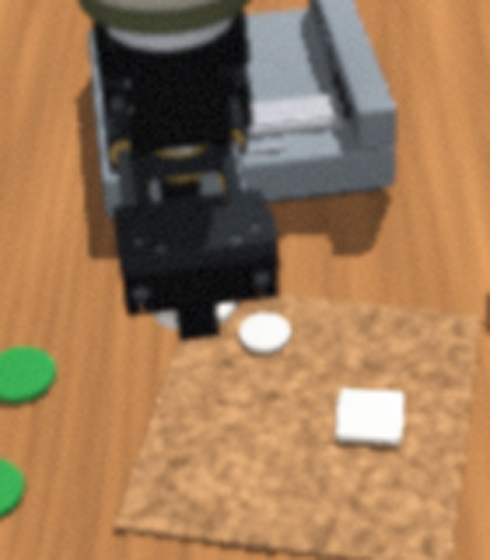

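The disc is held, with its edges at about x=157 and 235 in the crop. The near finger spans 179 to 219. I'll compare with prediction.

```bash
python3 -c "
from h import *
s=r.read_state();m=R.from_quat(s['eef_rot']).as_matrix()
g=lambda P:((proj('side',P)-[190,170]+.5)*3.5-.5).round(1)
a=np.linspace(0,2*np.pi,200)
c=s['ee_pos']
ring=np.array([c+.025*(np.cos(t)*m[:,0]+np.sin(t)*m[:,1]) for t in a])
q=g(ring);print('disc',q.min(0),q.max(0))
for e in (-.0095,0,.0095): print([g(c+d*m[:,1]+e*m[:,0]) for d in(.0245,.04)])
im=r.camera('side')
for v in (257,258,259,260,261): print(v,im[v,230:262].min(1) )"
```

```text
disc [150.9 271.7] [240.6 331.5]
[array([[183.5, 332.5]]), array([[186.5, 351.9]])]
[array([[200.8, 330.3]]), array([[204.1, 349.6]])]
[array([[218.1, 328.1]]), array([[221.7, 347.4]])]
257 [ 38  24  17   9  12   9  14  15  14  11  13  13  17  12  12  13  12  13
  15  16  26  65 113 122 130 115  87  64  58  63  71  74]
258 [ 41  26  13  18  11  19  18  17  15  24  17  14  15  14  16  13  11  17
  15  11  49 136 217 229 225 191 134  94  82  90  84  88]
259 [ 40  29  26  33  43  50  58  66  63  58  31  13  15  13  11   9  14   5
  16  13  52 157 234 243 233 191 137 105 101  99 105 121]
260 [ 50  46  56  71  91 109 125 129 125 113  54  19  14  12  13  15  14  14
   6  18  48 138 215 225 200 155 120 105 105 120 151 187]
261 [ 76  77  80  94 125 145 158 155 151 129  70  24  13  16  15  11  14  15
  10  12  40 102 164 175 148 117 106 108 121 158 210 236]
```

Call:
{"fn": "arm_command", "kwargs": {
  "moves": [0, -1.5, 0, 0, 0.3, -2.5, 0, 0, 0.3, -3, 0, 0, 0.4, -3, 0, 0, 0.4, -3, 0, 0, 0.4, -3, 0, 0, 0.4, -3, 0, 0, 0.4, -3, 0, 0, 0.4, -3, 0, 0, 0.3, -3, 0, 0, 0.3, -3, 0, 0, 0, -2, 0, 0]
}}

```text
time: 5.63
ee_pos: [0.4948, 0.1117, 0.1399]
eef_rot: [0.997, 0.078, -0.001, -0.0]
ft_force: [0.1, 0.8, 0.3]
width: 0.0492
grip_force: 15.0
```

```bash
python3 -c "
from h import *
go(.4855,.195,.08,.1525)"
```

```text
pos [0.4948 0.1117 0.1399] yaw 0.1559 w 0.0492 q7 -1.83 t 5.6333 F [0.1 0.8 0.3]
shift cm [ 0.38 -8.37  6.  ] then turn deg 0.2
```

Call:
{"fn": "arm_command", "kwargs": {
  "moves": [0.1, -2, 0, 0, 0.1, -2, 0, 0, 0.1, -2, 0, 0, 0.08, -1.6, 0, 0.2, 0, -0.77, 1, 0, 0, 0, 1.5, 0, 0, 0, 1.5, 0, 0, 0, 1, 0, 0, 0, 0.5, 0, 0, 0, 0, 0, 0, 0, 0, 0]
}}

```text
time: 6.55
ee_pos: [0.4875, 0.1911, 0.0859]
eef_rot: [0.997, 0.075, -0.0, 0.0]
ft_force: [1.4, 0.5, 0.5]
width: 0.0486
grip_force: 15.0
```

```bash
python3 -c "
from h import *
go(.4855,.195,.0475,.1525)
t=r.camera('top')[:,:,::-1]; s=r.camera('side')[:,:,::-1]
a=cv2.resize(t[175:275,180:280],None,fx=4,fy=4,interpolation=cv2.INTER_CUBIC)
b=cv2.resize(s[140:240,200:300],None,fx=4,fy=4,interpolation=cv2.INTER_CUBIC)
cv2.imwrite('pics/preplace.png',np.hstack([a,b]))
c=r.read_state()['ee_pos'];m=R.from_quat(r.read_state()['eef_rot']).as_matrix()
g=lambda P:((proj('side',P)-[200,140]+.5)*4-.5+[400,0]).round(1)
ring=np.array([c+.025*(np.cos(t)*m[:,0]+np.sin(t)*m[:,1]) for t in np.linspace(0,6.3,200)])
print(g(ring).min(0),g(ring).max(0),g(c),[g(c+.0245*m[:,1]+e*m[:,0]) for e in (-.0095,.0095)],g([.4855,.195,.045]))
"
```

```text
pos [0.4875 0.1911 0.0859] yaw 0.1492 w 0.0486 q7 -2.06 t 6.55 F [1.4 0.5 0.5]
shift cm [-0.14 -0.42  3.84] then turn deg -0.19
[543.5 113.6] [614.4 149.7] [[578.9 131.3]] [array([[569. , 150.3]]), array([[596.2, 147.6]])] [[578.9 178.8]]
```

View pics/preplace.png

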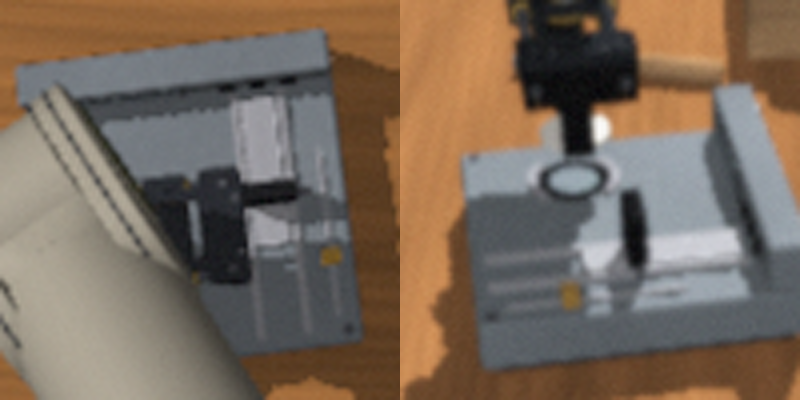

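Side view: the held disc spans x 541 to 611 in the crop, above the seat ring centred near (574,179). I'll refine the ring centre by ellipse fits on the first images.

```bash
python3 - <<'E'
from h import *
f={"top":(209.6,238.6,12),"side":(243.1,184.2,16)}
for n,(u,v,w) in f.items():
    im=cv2.imread(f"pics/{n}0.png").max(2); x0,y0=int(u)-w,int(v)-w
    k=8; c=cv2.resize(im[y0:y0+2*w+1,x0:x0+2*w+1],None,fx=k,fy=k,interpolation=cv2.INTER_CUBIC)
    for th in (60,75,90):
        N,l,st,ce=cv2.connectedComponentsWithStats((c<th).astype(np.uint8))
        i=1+np.argmax(st[1:,4]); cs,_=cv2.findContours((l==i).astype(np.uint8),cv2.RETR_EXTERNAL,cv2.CHAIN_APPROX_NONE)
        e=cv2.fitEllipse(max(cs,key=len)); uv=(np.array(e[0])+.5)/k-.5+[x0,y0]
        print(n,th,uv,np.array(e[1])/k,unproj(n,uv,.0455)[0])
E
```

```text
top 60 [209.35645008 238.9429884 ] [17.39977837 17.66476822] [0.48452274 0.1953149  0.0455    ]
top 75 [209.34110451 238.92072487] [17.79920197 18.17690086] [0.48458439 0.1953609  0.0455    ]
top 90 [209.33375359 238.90511894] [18.16439247 18.72457314] [0.48462788 0.19538351 0.0455    ]
side 60 [257.41611862 194.00180054] [ 4.46262312 15.40211678] [0.52423661 0.1418203  0.0455    ]
side 75 [257.30329323 193.79953575] [ 4.77836847 15.99495697] [0.52390232 0.14285763 0.0455    ]
side 90 [257.20834732 193.64988518] [ 5.01102018 16.4901104 ] [0.52362269 0.14362739 0.0455    ]
```

```bash
python3 -c "
from h import *
go(.4845,.1952,.0475,.1525)"
```

```text
pos [0.4881 0.1913 0.0867] yaw 0.1491 w 0.0486 q7 -2.06 t 6.65 F [ 0.6  0.4 -0.4]
shift cm [-0.3  -0.44  3.92] then turn deg -0.2
```

Call:
{"fn": "arm_command", "kwargs": {
  "moves": [-0.15, -0.2, 0, -0.2, -0.15, -0.24, 0.5, 0, 0, 0, 1, 0, 0, 0, 0.5, 0, 0, 0, 0, 0, 0, 0, 0, 0]
}}

```text
time: 7.15
ee_pos: [0.4836, 0.195, 0.0654]
eef_rot: [0.997, 0.076, -0.001, 0.0]
ft_force: [0.5, 0.4, -0.4]
width: 0.0487
grip_force: 15.0
```

```bash
python3 -c "
from h import *
go(.4845,.1952,.0475,.1525)"
```

```text
pos [0.4836 0.195  0.0654] yaw 0.1529 w 0.0487 q7 -2.08 t 7.15 F [ 0.5  0.4 -0.4]
shift cm [ 0.09 -0.01  1.79] then turn deg 0.02
```

Call:
{"fn": "arm_command", "kwargs": {
  "moves": [0.08, 0, 0.5, 0, 0, 0, 0.5, 0, 0, 0, 0.4, 0, 0, 0, 0.2, 0, 0, 0, 0, 0, 0, 0, 0, 0]
}}

```text
time: 7.65
ee_pos: [0.4847, 0.1952, 0.0499]
eef_rot: [0.997, 0.076, -0.0, 0.0]
ft_force: [-0.0, -0.6, -0.8]
width: 0.0486
grip_force: 15.0
```

```bash
python3 -c "
from h import *
go(.4845,.1952,.0472,.1525)
cv2.imwrite('pics/low.png',cv2.resize(r.camera('side')[150:230,210:310,::-1],None,fx=6,fy=6,interpolation=cv2.INTER_CUBIC))"
```

```text
pos [0.4847 0.1952 0.0499] yaw 0.1528 w 0.0486 q7 -2.09 t 7.65 F [-0.  -0.6 -0.8]
shift cm [-0.02 -0.    0.27] then turn deg 0.02
```

View pics/low.png

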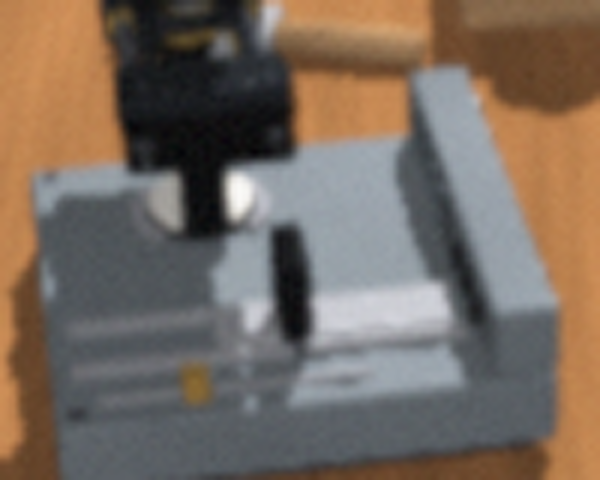

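The disc spans x 148 to 254, with the lips visible on both sides at about 136 and 270, so it is centred. I'll lower it, then release.

Call:
{"fn": "arm_command", "kwargs": {
  "moves": [0, 0, 0.15, 0, 0, 0, 0.12, 0, 0, 0, 0, 0, 0, 0, 0, 0]
}}

```text
time: 8.03
ee_pos: [0.4848, 0.1952, 0.0473]
eef_rot: [0.997, 0.076, 0.0, 0.0]
ft_force: [-0.0, 0.2, -0.4]
width: 0.0489
grip_force: 15.0
```

Call:
{"fn": "arm_command", "kwargs": {
  "moves": [0, 0, 0, 0, 0, 0, 0, 0, 0, 0, 0, 0, 0, 0, 0, 0, 0, 0, 0, 0, 0, 0, 0, 0],
  "fingers": 75
}}

```text
time: 8.53
ee_pos: [0.4848, 0.1952, 0.0473]
eef_rot: [0.997, 0.076, 0.0, 0.0]
ft_force: [-0.7, 0.1, 0.0]
width: 0.0647
grip_force: 0.0
```

Call:
{"fn": "arm_command", "kwargs": {
  "moves": [0, 0, -1, 0, 0, 0, -2, 0, 0, 0, -2.5, 0, 0, 0, -2.5, 0, 0, 0, -1.5, 0, 0, 0, 0, 0]
}}

```text
time: 9.03
ee_pos: [0.4865, 0.1963, 0.1465]
eef_rot: [0.997, 0.076, 0.003, -0.001]
ft_force: [0.3, 0.5, 0.1]
width: 0.0651
grip_force: 0.0
```

```bash
python3 -c "
from h import *
go(*W([.523,.1452,.1525],[0,-55,140])[0],.1525+np.pi/2)
cv2.imwrite('pics/placed.png',cv2.resize(r.camera('side')[150:230,210:310,::-1],None,fx=6,fy=6,interpolation=cv2.INTER_CUBIC))"
```

```text
pos [0.4865 0.1963 0.1465] yaw 0.153 w 0.0651 q7 -2.02 t 9.0333 F [0.3 0.5 0.1]
shift cm [ 2.82 11.1   0.66] then turn deg -89.97
```

View pics/placed.png

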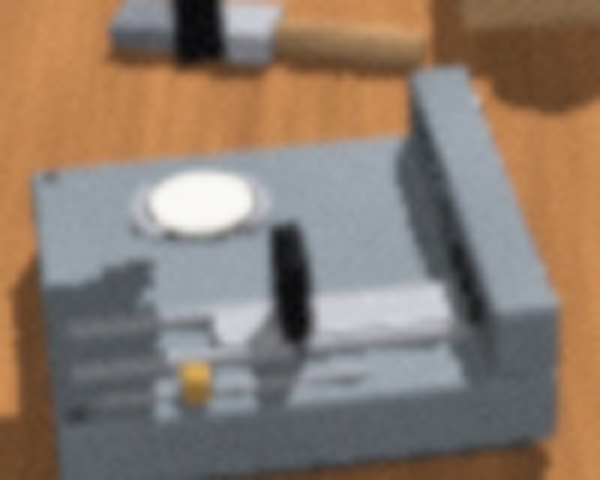

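The disc lies flat at (203,203) between its lips at 136 and 270. Next I'll move over the paddle and turn.

Call:
{"fn": "arm_command", "kwargs": {
  "moves": [0.7, 2.7, 0, 0, 0.7, 2.8, 0, 0, 0.7, 2.8, 0, 0, 0.72, 2.8, 0, 0, 0, 0, 0, -5, 0, 0, 0, -7, 0, 0, 0, -7, 0, 0, 0, -7, 0, 0, 0, -7, 0, 0, 0, -7, 0, 0, 0, -7, 0, 0, 0, -7],
  "fingers": 65
}}

```text
time: 10.08
ee_pos: [0.529, 0.0898, 0.1416]
eef_rot: [0.852, 0.523, -0.001, -0.0]
ft_force: [0.0, 0.6, -0.1]
width: 0.0571
grip_force: 0.0
```

Call:
{"fn": "arm_command", "kwargs": {
  "moves": [0, 0, 0, -7, 0, 0, 0, -7, 0, 0, 0, -7, 0, 0, 0, -7, 0, 0, 0, -5, 0, 0, 0, -3, 0, 0, 0, 0, 0, 0, 0, 0]
}}

```text
time: 10.75
ee_pos: [0.5292, 0.0897, 0.1418]
eef_rot: [0.652, 0.758, -0.0, -0.0]
ft_force: [0.4, 0.2, -0.5]
width: 0.0564
grip_force: 0.0
```

```bash
python3 -c "
from h import *
go(*W([.523,.1452,.1525],[0,-55,63])[0],.1525+np.pi/2)"
```

```text
pos [0.5292 0.0897 0.1418] yaw 1.7216 w 0.0564 q7 -0.3 t 10.75 F [ 0.4  0.2 -0.5]
shift cm [0.08 0.24 7.88] then turn deg -0.1
```

Call:
{"fn": "arm_command", "kwargs": {
  "moves": [0.08, 0.24, 0.5, 0, 0, 0, 1.5, 0, 0, 0, 2, 0, 0, 0, 1.5, 0, 0, 0, 1.2, 0, 0, 0, 0.8, 0, 0, 0, 0.3, 0, 0, 0, 0, 0, 0, 0, 0, 0]
}}

```text
time: 11.5
ee_pos: [0.5322, 0.0912, 0.0648]
eef_rot: [0.651, 0.759, 0.0, 0.0]
ft_force: [0.1, -1.3, 0.5]
width: 0.0564
grip_force: 0.0
```

```bash
python3 -c "
from h import *
go(*W([.523,.1452,.1525],[0,-55,63])[0],.1525+np.pi/2)"
```

```text
pos [0.5322 0.0912 0.0648] yaw 1.7234 w 0.0564 q7 -0.36 t 11.5 F [ 0.1 -1.3  0.5]
shift cm [-0.02 -0.09  0.18] then turn deg 0.01
```

Call:
{"fn": "arm_command", "kwargs": {
  "moves": [0, -0.05, 0, 0, 0, 0, 0, 0, 0, 0, 0, 0, 0, 0, 0, 0, 0, 0, 0, 0, 0, 0, 0, 0, 0, 0, 0, 0, 0, 0, 0, 0, 0, 0, 0, 0, 0, 0, 0, 0, 0, 0, 0, 0, 0, 0, 0, 0],
  "fingers": 0,
  "squeeze": 35
}}

```text
time: 12.5
ee_pos: [0.5313, 0.0909, 0.0643]
eef_rot: [0.651, 0.759, -0.0, 0.0]
ft_force: [-0.6, -0.8, 1.6]
width: 0.0141
grip_force: 35.0
```

```bash
python3 -c "
from h import *
go(*W([.523,.1452,.1525],[0,-55,63])[0],.1525+np.pi/2)
s=cv2.cvtColor(r.camera('side'),cv2.COLOR_RGB2BGR); t=cv2.cvtColor(r.camera('top'),cv2.COLOR_RGB2BGR)
cv2.imwrite('pics/g_side.png',s);cv2.imwrite('pics/g_top.png',t)
for n,im in(('side',s),('top',t),('side',cv2.imread('pics/side0.png')),('top',cv2.imread('pics/top0.png'))):
    h=cv2.cvtColor(im,cv2.COLOR_BGR2HSV); m=cv2.inRange(h,(12,120,90),(35,255,255))
    k=np.zeros_like(m); b=(205,265,195,235) if n=='side' else (252,275,225,255); k[b[2]:b[3],b[0]:b[1]]=m[b[2]:b[3],b[0]:b[1]]
    N,_,st,ce=cv2.connectedComponentsWithStats(k); i=1+np.argmax(st[1:,4]); print(n,st[i],ce[i])
"
```

```text
pos [0.5313 0.0909 0.0643] yaw 1.7236 w 0.0141 q7 -0.36 t 12.5 F [-0.6 -0.8  1.6]
shift cm [-0.    0.    0.13] then turn deg 0.02
side [205 195  60  40 671] [219.40089419 219.62742176]Traceback (most recent call last):
  File "<string>", line 9, in <module>
    N,_,st,ce=cv2.connectedComponentsWithStats(k); i=1+np.argmax(st[1:,4]); print(n,st[i],ce[i])
                                                       ~~~~~~~~~^^^^^^^^^^
    return _wrapfunc(a, 'argmax', axis=axis, out=out, **kwds)
    return bound(*args, **kwds)
ValueError: attempt to get argmax of an empty sequence
```

```bash
python3 -c "
from h import *
p=[.523,.1452,.1525]
for f,n,b in(('side0','side',(234,252,203,222)),('g_side','side',(234,252,203,222)),('top0','top',(256,270,231,246))):
    h=cv2.cvtColor(cv2.imread(f'pics/{f}.png'),cv2.COLOR_BGR2HSV)[b[2]:b[3],b[0]:b[1]].astype(float)
    print(f);print(h[:,:,1].astype(int))
    for th in(110,140):
        m=(h[:,:,1]>th)
        v,u=np.nonzero(m); print(th,u.mean()+b[0],v.mean()+b[2],m.sum(), u.min()+b[0],u.max()+b[0],v.min()+b[2],v.max()+b[2])
for x in(-42,-46,-50): print(x,proj('side',W(p,[x,-94,51])),proj('side',W(p,[[x-6,-101,57],[x+6,-101,57],[x-6,-101,45],[x+6,-101,45]])).round(1).tolist(),proj('top',W(p,[x,-94,57])))
"
```

```text
side0
[[ 12  12  12  18  16  19  16  20  12  13  10  10  12  11  11   9  10  11]
 [ 17  19  21  21  21  24  21  18  23  21  16   9  13  13  12  11  13  12]
 [ 24  25  28  25  31  28  24  28  24  27  24  19  13  12  11  10  12  13]
 [ 28  28  29  26  24  29  26  28  28  29  29  22  14  11  12  11  11  13]
 [ 25  26  24  28  25  25  25  22  25  25  21  23  14   9  12   9  11  11]
 [ 23  24  23  21  20  22  18  18  18  15  18  11  13  11  10   8  10  13]
 [ 15  12  16  13  16  12   5   3   6  10   2   9  10  12  11  13  14  16]
 [ 13  12  12  10  10   7  48  68  80  78  57  14  17  21  21  16  24  14]
 [ 16  15  13  16   9  30 101 132 140 133 112  32  22  26  26  24  28  25]
 [ 19  21  29  19  18  27 112 151 154 151 121  33  22  26  24  24  24  27]
 [ 26  26  25  26  22   4  84 150 154 152 116  22  18  18  21  18  15  18]
 [ 21  23  26  21  18   0  70 136 160 154 112  21  10  15  19  14  17  18]
 [ 17  18  17  15  16   6  61 133 159 143 108  37  10  22  24  19  24  24]
 [ 15  16  17  17  17  13  42 122 130 117  77  12  20  25  27  30  27  30]
 [ 24  23  26  28  23  25   3  56  58  49  1
[... 2646 characters left out ...]
  17  28  23  22  22 139]
 [ 11  17  26  22  25  23  19  14  16  26  26  25   0 121]
 [ 13  20  25  25  23  22  17  12  12  21  24  23  21 101]
 [ 11  20  24  20  19  24  17  11  13  23  24  24  25  76]]
110 265.75 237.19444444444446 36 261 269 231 243
140 265.51851851851853 237.07407407407408 27 261 269 231 241
-42 [[245.62917743 212.83668793]] [[243.5, 212.8], [248.1, 212.3], [243.8, 216.5], [248.4, 216.0]] [[262.21545698 236.23181699]]
-46 [[244.09394901 213.00799553]] [[241.9, 212.9], [246.6, 212.4], [242.2, 216.7], [246.8, 216.2]] [[262.38951376 237.64601146]]
-50 [[242.55755994 213.17944014]] [[240.4, 213.1], [245.0, 212.6], [240.7, 216.9], [245.3, 216.4]] [[262.56368037 239.06101722]]
```

Gripped at (0.5313, 0.0909), which matches the top-camera fit to under 1 mm. The clip comes out at about x = -48 mm in the meter frame. I'll pull most of the way, then compare pointer and clip.

Call:
{"fn": "arm_command", "kwargs": {
  "moves": [0, -0.3, 0, 0, 0, -0.6, 0, 0, 0, -0.8, 0, 0, 0, -0.8, 0, 0, 0, -0.8, 0, 0, 0, -0.7, 0, 0, 0, -0.4, 0, 0, 0, -0.2, 0, 0, 0, 0, 0, 0, 0, 0, 0, 0, 0, 0, 0, 0]
}}

```text
time: 13.52
ee_pos: [0.4873, 0.0841, 0.0644]
eef_rot: [0.651, 0.759, 0.002, 0.001]
ft_force: [11.2, 1.0, -11.5]
width: 0.0137
grip_force: 35.0
```

```bash
python3 -c "
from h import *
go(*W([.523,.1452,.1525],[-48,-55,63])[0],.1525+np.pi/2)
s=cv2.cvtColor(r.camera('side'),cv2.COLOR_RGB2BGR); t=cv2.cvtColor(r.camera('top'),cv2.COLOR_RGB2BGR)
cv2.imwrite('pics/p_side.png',s);cv2.imwrite('pics/p_top.png',t)
a=cv2.resize(t[215:255,235:275],None,fx=10,fy=10,interpolation=cv2.INTER_CUBIC)
b=cv2.resize(s[190:230,225:265],None,fx=10,fy=10,interpolation=cv2.INTER_CUBIC)
cv2.imwrite('pics/ptr.png',np.hstack([a,b]))"
```

```text
pos [0.4873 0.0841 0.0644] yaw 1.7235 w 0.0137 q7 -0.33 t 13.5167 F [ 11.2   1.  -11.5]
shift cm [-0.01 -0.35  0.14] then turn deg 0.01
```

View pics/ptr.png

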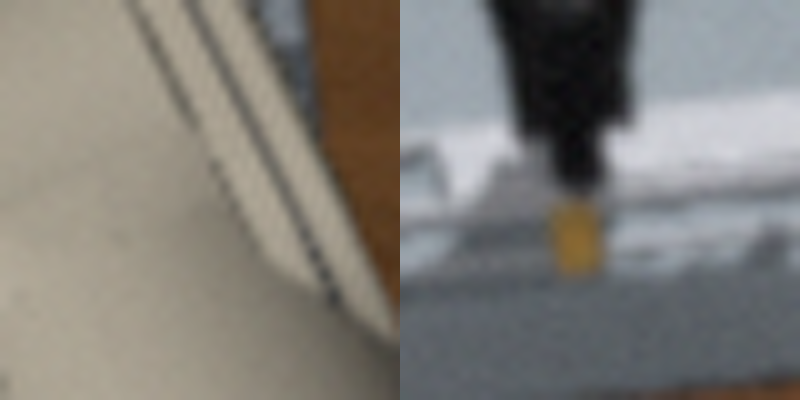

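Side half: the lower part of the paddle spans about 553 to 605 in the crop, directly above the clip at about 552 to 603. The pointer itself is hidden. I'll quantify this with perspective, using the paddle end face against the clip.

```bash
python3 - <<'E'
from h import *
p=[.523,.1452,.1525]
im=cv2.imread('pics/p_side.png').astype(float); g=im.mean(2); sat=im.max(2)-im.min(2)
print(g[202:212,236:252].astype(int)); print(sat[208:219,236:252].astype(int))
print("TCP meter x",)
for X in(-44.6,-48): 
  for z in(54,58,62): print("paddle",X,z,proj('side',W(p,[[X-7,-75,z],[X,-75,z],[X+7,-75,z]])).round(2).tolist())
for C in(-44,-46,-48): 
  for z in(47,54,57): print("clip",C,z,proj('side',W(p,[[C-6,-101,z],[C,-101,z],[C+6,-101,z]])).round(2).tolist())
  print("clip back top",proj('side',W(p,[[C-6,-87,57],[C,-87,57],[C+6,-87,57]])).round(2).tolist())
E
```

```text
[[107  43  27  26  15  17  18  14  32  66  98 112 155 195 204 207]
 [130  69  54  44  26  17  10  26  49 111 163 172 187 204 208 208]
 [164 108  89  72  38  17  17  22  57 128 186 199 204 206 210 207]
 [167 129 106  89  44  21  15  18  50 121 187 206 208 212 209 206]
 [139 122 108  92  51  21  19  23  41  99 166 197 205 204 201 195]
 [119 116 110  95  66  31  26  27  43  90 143 173 179 179 182 183]
 [124 124 116 106  87  61  46  49  66 101 139 162 168 163 162 168]
 [121 118 117 118 107  88  74  68  92 111 132 147 148 144 138 138]
 [117 117 116 111 105  99  88  88  99 109 116 127 128 122 120 119]
 [108 111 105 103  93  93  88  87  94  99 115 138 142 143 143 141]]
[[ 5  5  5  6  5  3  4  3  5  5  7  8  6  7  7  8]
 [ 3  6  3  5  1  5  8  6  1  6  8  8  6  6  8  7]
 [ 6  7  3  2 19 27 37 32 16  3  7  9  9 11 12 11]
 [ 7  8  6  8 35 54 61 57 35  4 10 14 15 15 16 17]
 [ 8 10  7  7 44 66 72 69 47  4 14 18 16 16 15 16]
 [12  9  6 10 41 75 80 79 55  8 12 13 14 14 14 14]
 [10  8  7  4 39 73 85 80 55 14  7 12 12 10 11 12]
 [ 7  9  6  1 27 70 78 75 57 19  6 12 10 12 13 15]
 [ 6  8  6  3 17 57 6
[... 659 characters left out ...]
45.09, 213.55], [247.41, 213.29]]
clip -44 57 [[242.7, 212.86], [245.02, 212.6], [247.34, 212.34]]
clip back top [[242.13, 209.75], [244.43, 209.5], [246.73, 209.24]]
clip -46 47 [[242.17, 216.08], [244.48, 215.83], [246.79, 215.57]]
clip -46 54 [[242.0, 213.89], [244.32, 213.63], [246.64, 213.37]]
clip -46 57 [[241.92, 212.95], [244.25, 212.69], [246.57, 212.43]]
clip back top [[241.37, 209.83], [243.67, 209.58], [245.96, 209.33]]
clip -48 47 [[241.4, 216.17], [243.71, 215.91], [246.02, 215.65]]
clip -48 54 [[241.22, 213.98], [243.54, 213.72], [245.86, 213.46]]
clip -48 57 [[241.15, 213.03], [243.47, 212.77], [245.8, 212.51]]
clip back top [[240.6, 209.92], [242.9, 209.67], [245.2, 209.41]]
```

The paddle sits about 3.4 mm short of the clip. The side camera (relative) and the top camera both put the clip at about -48 mm.

Call:
{"fn": "arm_command", "kwargs": {
  "moves": [0, -0.15, 0, 0, 0, -0.15, 0, 0, 0, -0.05, 0, 0, 0, 0, 0, 0, 0, 0, 0, 0, 0, 0, 0, 0, 0, 0, 0, 0, 0, 0, 0, 0]
}}

```text
time: 14.28
ee_pos: [0.484, 0.0836, 0.0644]
eef_rot: [0.651, 0.759, 0.002, 0.001]
ft_force: [11.4, 1.7, -11.3]
width: 0.0136
grip_force: 35.0
```

```bash
python3 - <<'E'
from h import *
p=[.523,.1452,.1525]
go(*W(p,[-48,-55,63])[0],.1525+np.pi/2)
im=cv2.cvtColor(r.camera('side'),cv2.COLOR_RGB2BGR).astype(float); cv2.imwrite('pics/f_side.png',im); g=im.mean(2); sat=im.max(2)-im.min(2)
print(g[202:208,235:250].astype(int)); print(sat[210:217,236:252].astype(int))
E
```

```text
pos [0.484  0.0836 0.0644] yaw 1.7235 w 0.0136 q7 -0.33 t 14.2833 F [ 11.4   1.7 -11.3]
shift cm [-0.01 -0.01  0.14] then turn deg 0.01
[[ 89  31  26  20  20  15  17  23  45  78 105 124 170 201 204]
 [122  66  50  33  23  12  22  30  73 134 164 176 193 205 208]
 [155 108  83  54  28  10  17  33  82 152 196 200 204 207 207]
 [143 119  98  69  33  18  15  29  71 139 192 206 208 208 208]
 [120 116 107  87  41  19  18  19  57 128 185 200 204 207 203]
 [114 118 114  93  47  23  20  26  59 117 162 180 180 177 179]]
[[ 5  7  5  3 18 31 35 27 13  3  9  9 11 10 11  9]
 [ 6  8  7  7 36 56 62 54 34  1 15 15 14 15 16 14]
 [10  8  4  5 44 67 73 69 41  1 17 17 17 15 16 15]
 [12 11  5 10 43 74 79 77 48  4 13 14 14 11 12 13]
 [ 7  9  6  5 40 74 84 77 53 14  6 12 11 11  9 11]
 [ 5  7  8  1 28 67 81 75 53 17  5 11 11 11 13 15]
 [ 8  8  6  3 18 55 64 57 36  8  9 14 17 18 15 17]][ WARN:0@0.452] global loadsave.cpp:1063 imwrite_ Unsupported depth image for selected encoder is fallbacked to CV_8U.
```

```bash
python3 -c "
from bench import r
print(r.close_job())"
```

```text
the job is handed in; nothing more can be done
None
```

The calibration disc lies flat in the seat, and I handed the job in at about 14 s with the gripper still holding the shutter paddle at the brass clip, within about a millimetre; I judged that from the paddle and clip edges because the pointer itself was hidden from both cameras.

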